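Lock the sculptor's turntable with its index pin

ROBOT

A 6-joint arm with a two-finger parallel gripper is mounted at the origin on the work surface. World frame = base frame: x ahead of the robot, y to its left, z up, the work surface at z = 0. Lengths are in m, angles in degrees, forces in N, time in s.
With the tool pointing down it reaches from about 0.3 to 0.75 m from the base axis. Payload 8.5 kg.
Tool frame: the origin (TCP) lies at the very end of the fingers, on their centre line; the grasp point (between the pads) lies 19 mm behind it; z points along the fingers, y is the line along which they close (so a half turn about z gives the same grasp; the last joint's range is limited). The gripper opens to 85 mm and grips with 20 to 120 N. Pads are 22 mm wide; open, the fingers measure 114 mm over their backs; the gripper's body (76 mm by 85 mm) begins 54 mm behind the grasp point. The pads swing forward as they close: fully open they stand 13 mm farther back than shut.
Start: joints at [52.695, 21.807, 74.336, -0, 83.858, -12.336], TCP at [0.232, 0.499, 0.231] pointing down, gripper open.
Joint ranges: [-178.18, 178.18], [-50.72, 133.34], [12.68, 142.11], [-81.47, 261.47], [9.98, 163.14], [-165.26, 165.26]. Speed limits (degrees/s): [136.94, 136.94, 180, 180, 180, 180].

INTERFACE

Orientations are given as a 3x3 rotation matrix whose columns are the frame's x, y, z axes.
In Python, from rig import env, optics, spotter gives the robot as it stands.
- The arm moves only by the shell command python3 -m crank 'ROWS' [FORCE]. ROWS is JSON, one flat list of numbers, 5 for each row, row after row: the finger opening in cm, from 0 to 8.54, then the shift along the tool's x, y, z in cm, then the turn about the tool's z in rad. A call has exactly 8 rows; each row shifts and turns the commanded pose from where the row before left it, along the tool's axes as they then stand; what a row does not reach is not made up. A row lasts 1/12 s, in which the tool goes at most 41.7 mm and 7.16 degrees, less where a joint would pass 70% of its speed; a pose out of reach is approached as far as the arm can. A call is refused whole if a number of a shift passes 4.17 or a number of a turn 0.125, either way. A call with a gripper value outside its range is refused whole. The fingers move at their own pace and stop on an object; FORCE is the grip in N (left out, the last holds). Time passes only in rows, so rows that do not move let the fingers close, or fill a call up. It gives the time, the measured TCP pose, the force, the opening and the grip force at its end, in the units of the state.
- env.observe(): the state, without advancing time (a new reading comes with each control period).
- optics.get_image(name): name is "scene" or "top"; returns a dict with "color" (420x560x3 uint8, red, green, blue), "intrinsics" (3x3 intrinsics, pixels), "distortion" ([k1, k2, p1, p2, k3] as OpenCV has them; the pictures are not rectified), "pose" (4x4, takes a point from camera to world coordinates). Camera axes: x right, y up, looking along -z (the intrinsics and any distortion apply to the point x, -y, -z); pixel columns grow to the right and rows downward; lengths in m; the calibration is good to about 2 mm. A picture is of the moment at which its call begins. There is no depth.
- env.close_job(): hands the job in; it is judged then, once.
Trained networks look in a picture, given as the dict that the camera call returned (one of the last four; its "shot" number tells which), for a name from the list of things; names that differ only in an ending like _2 or _b are one class to them, and where a whole thing is asked for, a point or a joint stands for the part that bears it (a point fixed in the world has none). Each returns a list of dicts, best first, with "score" (0 to 1); they miss things now and then, are a little off and sometimes report something else, mostly with a low value. They report only what shows in the picture. A call takes as long as a camera call. They do not tell look-alikes from the thing itself.
- spotter.look_for(picture, query): "at" ([column, row] as shares, 0 to 1, of the picture: columns of its width, rows of its height, amid what is visible of it).
The state is a dict: "time_s": time; "q": joint angles; "qvel": joint speeds; "joint_efforts": joint torques, N m; "position": TCP position; "tool_rot": TCP orientation; "ft_force": force on the tool from outside, world axes, zero at the start; "wrist_torque": the same for the moment, N m; "grip_width": finger opening in m; "gripper_force": force on a finger pad.
Only numpy, scipy, OpenCV 4.12 (cv2) and the standard library are available. Lean on these libraries where they do the work, as an engineer would, in place of code of your own. Each camera call takes 0.05 s, during which the arm holds its last target. There are 200 camera calls.

TASK

Turn the modelling turntable by its handle post until the hole in the disc's tab lies over the hole in the fixed lug below. Then take the pin with the plain round knob from the pin rack (not the T-handled or the square-headed one) and push it down through both holes until its collar rests flat on the tab, and leave it there.

Things in the scene. Friction and masses are not known exactly. Their poses are not given: they have to be found in the camera images.
- turntable (a joint): Angle (rad) of the disc about its vertical axis, counterclockwise positive from above; 0 = tab hole exactly over lug hole. Travel -0.5 to 1.5, starts at 0.6 to 1.2, so turn it clockwise. Light friction (1.3 N at the handle), stays where left. Aluminium disc 230 mm across, top 72 mm above the table, with a small tan bust fixed in the middle (60 mm high, within 57 mm of the axis).
- tab_hole (a point): Centre, at the upper face, of the round 30 mm through hole in the disc's tab; turns with the disc. The tab is 10 mm thick, 56 mm wide, level and flush with the disc (top 72 mm above the table), and sticks out of its rim to 170 mm from the turning axis; the hole lies 140 mm from the axis.
- handle (a point): The turntable's handle: an upright round steel post, 18 mm across, 50 mm tall, on the disc 95 mm from the turning axis and 1.2 rad clockwise from the tab seen from above. This point is on the post's axis at mid-height, 25 mm above the disc (97 mm above the table), and turns with the disc.
- lug_hole (a point): Centre, at the upper face (60 mm above the table), of the round 30 mm through hole in the stand's fixed dark steel lug, 60 mm wide, 14 mm thick, free space below. z is up; x points level away from the turning axis, which is 140 mm back along -x. Lined up, the tab covers it, from 2 to 12 mm above this point.
- lock_pin: Round-knob steel pin, 0.14 to 0.28 kg, upright in one of 3 places, 78 mm apart, of a wooden rack 80 mm high. Origin: on its axis, under its collar; z up. Below: shank 16 mm across, 60 mm long, last 15 mm tapered to 6 mm. Above: collar 46 mm across, 8 mm thick, then the knob, 28 mm across, 8 to 53 mm above the origin. Loose in a 24 mm hole; lifts straight out. Home: origin 12 mm above lug_hole.
There are look-alikes about, which are no part of the job. Leave any red or turquoise look-alike of the lock_pin alone.

How it is judged:
By the outcome, as a careful person would: the job done as asked, in the order asked, and still so for the second after the job is handed in, with the robot touching nothing.
It also fails if it takes over 64 s, if anything falls off the work surface, if the arm or the gripper's body presses on something with over 40 N, if the wrist force passes 120 N, or if a joint passes its speed limit or range.

## Working session

There is one attempt and no reset: what is moved stays moved. The work goes in short steps, Python scripts to look and compute and a shell command to move; the robot and the scene stay as the last step left them, time stands still between calls to the robot, and variables do not carry over. Pictures are saved under pics/ and viewed, at most 10 in all, crops included, and the job is handed in when it is done.

```bash
mkdir -p pics; cat > h.py <<'E'
import numpy as np, cv2
from rig import env, optics, spotter
def ray(p,uv):
    d=cv2.undistortPoints(np.array([[uv]],float),np.array(p["intrinsics"],float),np.array(p["distortion"],float))[0,0]
    T=np.array(p["pose"]); return T[:3,3],T[:3,:3]@np.array([d[0],-d[1],-1.])
def onz(p,uv,z):
    o,d=ray(p,uv); return o+d*(z-o[2])/d[2]
def proj(p,P):
    T=np.array(p["pose"]); c=T[:3,:3].T@(np.array(P,float)-T[:3,3])
    return cv2.projectPoints(np.array([[c[0],-c[1],-c[2]]]),np.zeros(3),np.zeros(3),np.array(p["intrinsics"],float),np.array(p["distortion"],float))[0][0,0]
def look(p,q):
    return [(r["score"],np.array(r["at"])*[560,420]) for r in spotter.look_for(p,q)]
def save(p,n): cv2.imwrite("pics/"+n,p["color"][:,:,::-1])
E
python3 - <<'E'
from h import *
np.set_printoptions(precision=4,suppress=True)
Z=dict(turntable=.072,tab_hole=.072,handle=.097,lug_hole=.06,lock_pin=.105)
im=[]
for n in("scene","top"):
    p=optics.get_image(n); im.append(cv2.resize(p["color"],(560,420)));print(n,np.array(p["pose"])[:3,3])
    save(p,n+"0.png")
    for q in Z:
        for s,uv in look(p,q)[:5]: print(q,round(s,2),uv,onz(p,uv,Z[q]))
s=env.observe();print(s["time_s"],s["position"],s["tool_rot"],s["ft_force"])
E
```

```text
scene [ 1.0319 -0.4516  0.6277]
turntable 0.9 [359.912 209.706] [0.5468 0.1849 0.072 ]
tab_hole 0.58 [363.216 208.488] [0.5483 0.1936 0.072 ]
handle 0.67 [360.92  210.588] [0.572  0.1556 0.097 ]
lug_hole 0.65 [360.584 209.202] [0.536  0.2012 0.06  ]
lock_pin 0.88 [276.024 303.408] [ 0.6596 -0.1374  0.105 ]
lock_pin 0.74 [269.416 253.512] [ 0.5635 -0.0719  0.105 ]
lock_pin 0.73 [219.072 258.384] [ 0.5187 -0.1458  0.105 ]
lock_pin 0.61 [211.792 227.01 ] [ 0.4376 -0.1069  0.105 ]
top [0.3339 0.0154 0.853 ]
turntable 0.93 [194.992 215.418] [0.5228 0.2075 0.072 ]
tab_hole 0.69 [197.68 212.31] [0.5299 0.2031 0.072 ]
handle 0.71 [193.704 213.906] [0.5196 0.2044 0.097 ]
lug_hole 0.97 [195.888 217.812] [0.5208 0.2078 0.06  ]
lock_pin 0.87 [317.8   221.886] [ 0.527  -0.0412  0.105 ]
lock_pin 0.68 [367.192 237.51 ] [ 0.5059 -0.1387  0.105 ]
lock_pin 0.68 [357.504 183.288] [ 0.6149 -0.1141  0.105 ]
lock_pin 0.68 [334.824 294.714] [ 0.3908 -0.0837  0.105 ]
0.6 [0.2321 0.4986 0.2313] [[-0.9065  0.4221  0.    ]
 [ 0.4221  0.9065 -0.    ]
 [-0.      0.     -1.    ]] [-0.0154 -0.1663 -0.1427]
```

View pics/scene0.png

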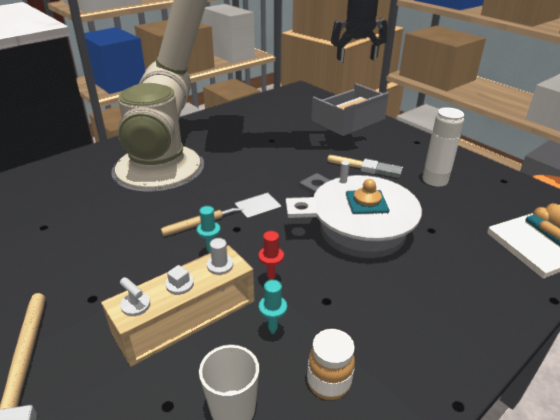

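View pics/top0.png

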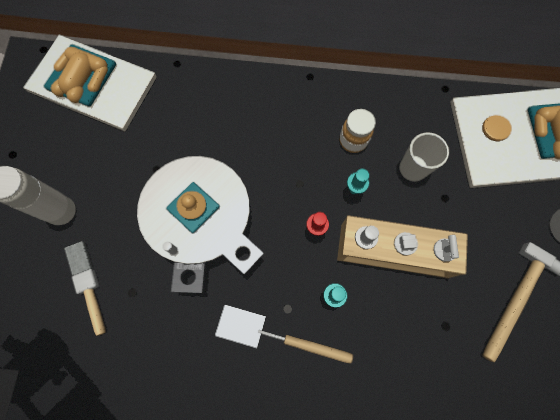

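The top view shows the disc centred near (194,210), the tab hole at (243,253), the lug hole at (187,277) and the post near (169,247). The round-knob pin is in the rack's left place, at (369,236); in the scene view it is at (219,255). The red and turquoise pins stand free on the table.

```bash
cat > m.py <<'E'
from h import *
def dark(p,P,z,r=16,light=True):
    "centroid of dark hole blob nearest seed pixel"
    g=cv2.cvtColor(p["color"],cv2.COLOR_RGB2GRAY); u,v=np.round(P).astype(int)
    w=g[v-r:v+r+1,u-r:u+r+1]; t,b=cv2.threshold(w,0,255,cv2.THRESH_OTSU+cv2.THRESH_BINARY_INV)
    n,l,s,c=cv2.connectedComponentsWithStats(b,connectivity=4)
    k=l[r,r]; return c[k]+[u-r,v-r],s[k,4],t
E
python3 - <<'E'
from m import *
np.set_printoptions(precision=4,suppress=True)
p=optics.get_image("top"); q=optics.get_image("scene")
a,n,t=dark(p,(243,253),.072,9);T=onz(p,a,.072);print("tab",a,n,t,T,proj(q,T))
a,n,t=dark(p,(187,277),.06,9);L=onz(p,a,.06);print("lug",a,n,t,L,proj(q,L))
# disc: bright blob
g=cv2.cvtColor(p["color"],cv2.COLOR_RGB2HSV); m=((g[...,2]>150)&(g[...,1]<60)).astype(np.uint8)*255
n,l,s,c=cv2.connectedComponentsWithStats(m); k=l[180,160]
m=(l==k).astype(np.uint8)*255; m=cv2.morphologyEx(m,cv2.MORPH_CLOSE,np.ones((3,3)))
cn=max(cv2.findContours(m,0,1)[0],key=cv2.contourArea)[:,0]
W=np.array([onz(p,x,.072)[:2] for x in cn.astype(float)])
from scipy.optimize import least_squares
f=least_squares(lambda v:np.hypot(*(W-v[:2]).T)-v[2],[.53,.2,.115],loss="soft_l1",f_scale=.001).x;print("disc",f)
C=f[:2]
for X in(T,L):
    d=X[:2]-C;print(np.hypot(*d),np.degrees(np.arctan2(d[1],d[0])))
th=np.arctan2(*(T[:2]-C)[::-1]); H=C+.095*np.array([np.cos(th-1.2),np.sin(th-1.2)])
print("H",H,proj(p,[*H,.097]),proj(q,[*H,.097]))
# pin: knob top triangulation
o1,d1=ray(p,(371,232)); o2,d2=ray(q,(219,246))
s=np.linalg.lstsq(np.c_[d1,-d2],o2-o1,rcond=None)[0];print("knobtop",o1+d1*s[0],o2+d2*s[1])
big=cv2.resize(p["color"][215:275,340:430],None,fx=8,fy=8,interpolation=2)
save({"color":big},"pin0.png")
big=cv2.resize(q["color"][160:280,180:340],None,fx=5,fy=5,interpolation=2)
save({"color":big},"sc1.png")
E
```

```text
tab [242.3697 252.9879] 165 121.0 [0.4558 0.1013 0.072 ] [300.9037 205.0061]
lug [187.6409 276.7901] 181 74.0 [0.399  0.2048 0.06  ] [317.175  182.1631]
disc [0.5385 0.2134 0.1137]
0.13926576783465616 -126.42865660240307
0.13976136445156412 -176.4829368924456
H [0.4469 0.2383] [170.2721 248.2248] [343.6065 171.9338]
knobtop [ 0.5125 -0.1411  0.1258] [ 0.513  -0.1403  0.1258]
```

View pics/pin0.png

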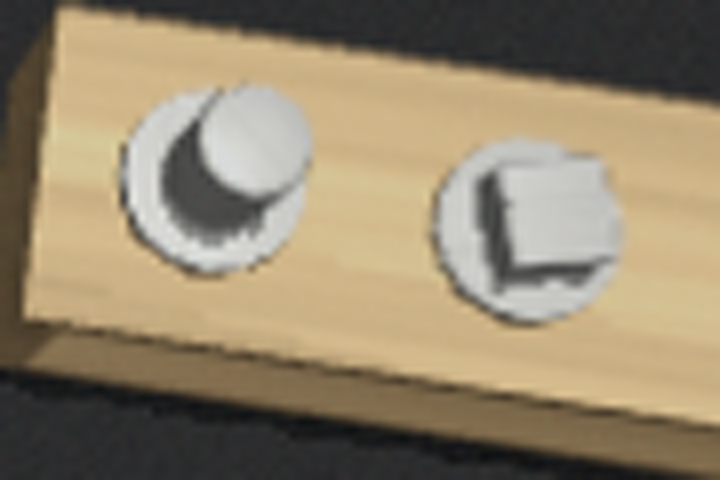

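View pics/sc1.png

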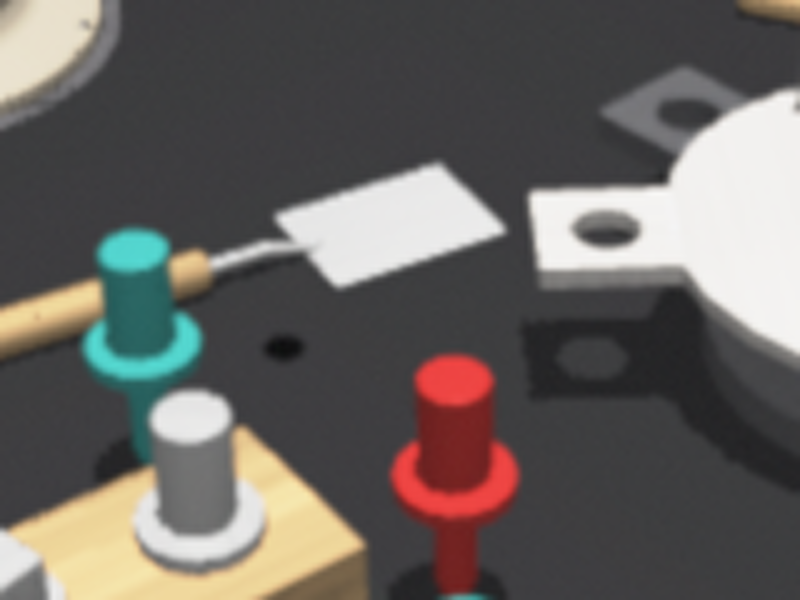

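```bash
python3 -m crank '[8.5,-3.05,-1.46,0,0, 8.5,-3.05,-1.46,0,0, 8.5,-3.05,-1.46,0,0, 8.5,-3.05,-1.46,0,0, 8.5,-3.05,-1.46,0,0, 8.5,-3.05,-1.46,0,0, 8.5,-3.05,-1.46,0,0, 8.5,-3.05,-1.46,0,0]' 40
python3 -m crank '[8.5,-3.05,-1.46,0,0, 8.5,-3.05,-1.46,0,0, 5,0,0,1.2,-0.085, 5,0,0,1.2,-0.085, 5,0,0,1.2,0, 5,0,0,1.2,0, 5,0,0,0,0, 5,0,0,0,0]' 40
cat > d.py <<'E'
import sys; from h import *
def go(x,y,z,ang=None):
    s=env.observe(); R=np.array(s["tool_rot"]); d=R.T@(np.array([x,y,z])-s["position"])*100
    a=np.arctan2(R[1,1],R[0,1]); print("pos",np.round(s["position"],4),"yang",np.degrees(a).round(2),"w",s["grip_width"],"shift cm",d.round(2), "turn", None if ang is None else round(float(a-np.radians(ang)),3),"q",np.round(s["q"],1),"f",np.round(s["ft_force"],1),"t",s["time_s"])
if __name__=="__main__": go(*map(float,sys.argv[1:]))
E
python3 d.py .4469 .2383 .086 74.8
```

```text
time_s: 1.37
position: [0.4048, 0.2883, 0.2315]
tool_rot: [[-0.907, 0.422, 0.0], [0.422, 0.907, 0.0], [-0.0, 0.0, -1.0]]
ft_force: [0.5, 0.2, 0.2]
grip_width: 0.0849
gripper_force: 0.0
time_s: 2.03
position: [0.4469, 0.2375, 0.1833]
tool_rot: [[-0.965, 0.263, -0.001], [0.263, 0.965, -0.0], [0.001, -0.0, -1.0]]
ft_force: [-0.0, -0.7, 0.3]
grip_width: 0.0502
gripper_force: 0.0
pos [0.4469 0.2375 0.1833] yang 74.77 w 0.05020681289438981 shift cm [0.02 0.08 9.73] turn -0.001 q [ 14.6  19.9  85.8   0.   74.3 -60.2] f [-0.  -0.7  0.3] t 2.0333
```

```bash
python3 -m crank '[5,0,0.1,2.4,0, 5,0,0,2.4,0, 5,0,0,2.4,0, 5,0,0,2.4,0, 5,0,0,0,0, 1,0,0,0,0, 1,0,0,0,0, 1,0,0,0,0]' 20
python3 -m crank '[1,0,0,0,0, 1,0,0,0,0, 1,0,0,0,0, 1,0,0,0,0, 1,0,0,0,0, 1,0,0,0,0, 1,0,0,0,0, 1,0,0,0,0]' 20
python3 - <<'E'
from h import *
p=optics.get_image("scene"); save({"color":cv2.resize(p["color"][60:260,240:460],None,fx=3,fy=3)},"grip.png")
E
```

```text
time_s: 2.7
position: [0.4483, 0.2388, 0.0892]
tool_rot: [[-0.965, 0.263, 0.003], [0.263, 0.965, 0.001], [-0.003, 0.002, -1.0]]
ft_force: [1.0, 1.2, 3.4]
grip_width: 0.0172
gripper_force: 20.8
time_s: 3.37
position: [0.4483, 0.2387, 0.0892]
tool_rot: [[-0.965, 0.263, 0.004], [0.263, 0.965, 0.001], [-0.003, 0.002, -1.0]]
ft_force: [-0.7, -0.3, 6.7]
grip_width: 0.0173
gripper_force: 21.1
```

View pics/grip.png

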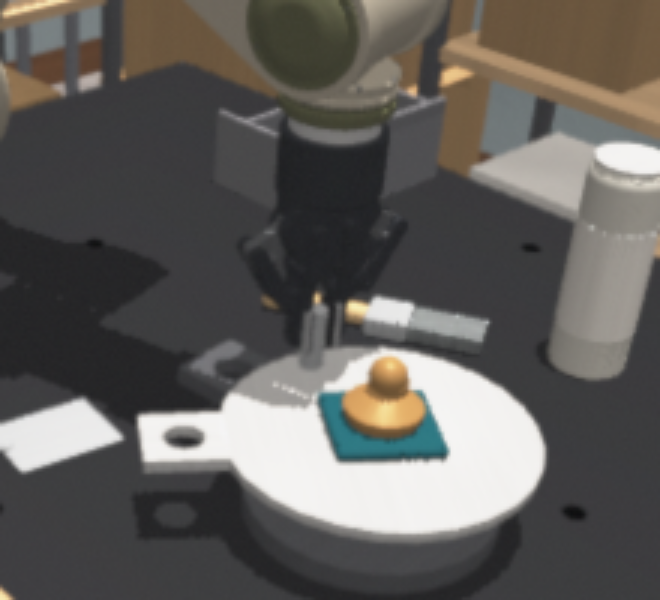

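The scene crop shows the fingers closed on the post, with the disc free to turn. Next is the arc.

```bash
A='x'; python3 -m crank '[1,-0.014,0.52,0,0.0546, 1,-0.014,0.52,0,0.0546, 1,-0.014,0.52,0,0.0546, 1,-0.014,0.52,0,0.0546, 1,-0.014,0.52,0,0.0546, 1,-0.014,0.52,0,0.0546, 1,-0.014,0.52,0,0.0546, 1,-0.014,0.52,0,0.0546]' 20
python3 -m crank '[1,-0.014,0.52,0,0.0546, 1,-0.014,0.52,0,0.0546, 1,-0.014,0.52,0,0.0546, 1,-0.014,0.52,0,0.0546, 1,-0.014,0.52,0,0.0546, 1,-0.014,0.52,0,0.0546, 1,0,0,0,0, 1,0,0,0,0]' 20
python3 - <<'E'
from h import *
p=optics.get_image("top"); save({"color":cv2.resize(p["color"][140:320,120:280],None,fx=3,fy=3)},"t1.png")
q=optics.get_image("scene"); save({"color":cv2.resize(q["color"][150:230,270:430],None,fx=5,fy=5,interpolation=2)},"s1.png")
E
```

```text
time_s: 4.08
position: [0.4676, 0.2752, 0.0892]
tool_rot: [[-0.762, 0.648, 0.003], [0.648, 0.762, 0.0], [-0.002, 0.002, -1.0]]
ft_force: [-0.6, -2.8, 5.9]
grip_width: 0.0174
gripper_force: 21.1
time_s: 4.75
position: [0.4915, 0.2953, 0.0892]
tool_rot: [[-0.514, 0.858, 0.004], [0.858, 0.514, 0.001], [-0.001, 0.004, -1.0]]
ft_force: [1.5, -1.5, 5.0]
grip_width: 0.0177
gripper_force: 21.1
```

View pics/t1.png

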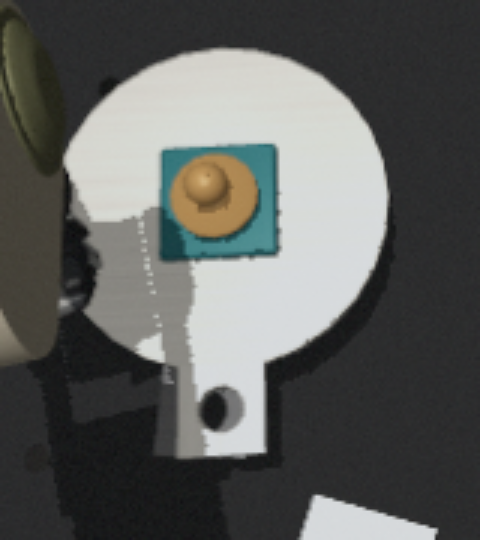

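The tab hole shows at crop (221,408), which is top pixel (193.7,276), and it's a little short of the lug hole.

```bash
python3 - <<'E'
from h import *
p=optics.get_image("top")
T=onz(p,(193.7,275.7),.072);C=np.array([.5385,.2134]);L=np.array([.399,.2048])
f=lambda X:np.arctan2(-(X[1]-C[1]),-(X[0]-C[0]))
print(T,f(T)-f(L),proj(p,[*L,.072]),env.observe()["grip_width"])
E
```

```text
[0.40135406 0.19052495 0.072     ] 0.10370126415520936 [186.28440622 276.15950298] 0.017233442659227365
```

```bash
python3 -m crank '[1,-0.014,0.5,0,0.052, 1,-0.014,0.5,0,0.052, 1,0,0,0,0, 1,0,0,0,0, 1,0,0,0,0, 1,0,0,0,0, 1,0,0,0,0, 1,0,0,0,0]' 20
python3 - <<'E'
from h import *
p=optics.get_image("top"); save({"color":cv2.resize(p["color"][250:310,155:225],None,fx=8,fy=8,interpolation=0)},"t2.png")
print(proj(p,[.399,.2048,.072]),proj(p,[.399,.2048,.06]))
E
```

```text
time_s: 5.57
position: [0.5001, 0.2998, 0.0892]
tool_rot: [[-0.423, 0.906, 0.004], [0.906, 0.423, 0.001], [-0.001, 0.004, -1.0]]
ft_force: [1.9, -2.4, 6.3]
grip_width: 0.0174
gripper_force: 21.1
[186.28440622 276.15950298] [187.65117164 276.81092392]
```

View pics/t2.png

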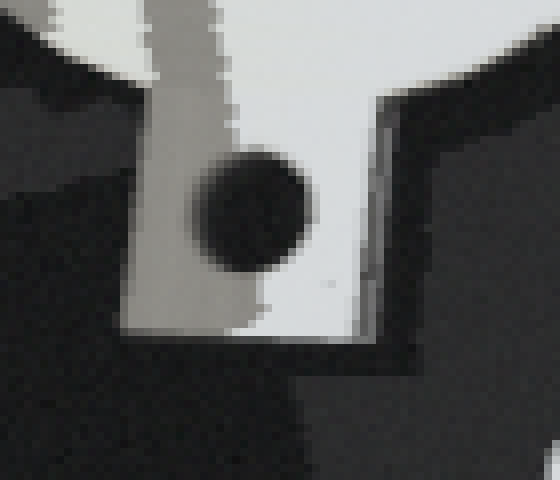

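Lined up: the hole centre is at about (186.0,275.8) against a target of (186.3,276.2). Now I'll release and lift.

```bash
python3 -m crank '[3,0,0,0,0, 4,0,0,0,0, 5,0,0,0,0, 5,0,0,0,0, 5,0,0,-3,0, 5,0,0,-4,0, 5,0,0,-4,0, 5,0,0,-4,0]' 20
python3 - <<'E'
from h import *
from d import go
p=optics.get_image("top");q=optics.get_image("scene")
K=onz(p,(371.4,232),.133);c=onz(p,(366.2,237),.088);k2=onz(q,(217.8,243),.133);print(K,c,k2)
go(*((K+k2)/2)[:2],.22,-8.7)
E
```

```text
time_s: 6.28
position: [0.4985, 0.2997, 0.2391]
tool_rot: [[-0.423, 0.906, -0.001], [0.906, 0.423, -0.0], [0.0, -0.001, -1.0]]
ft_force: [0.3, 0.1, 0.3]
grip_width: 0.0497
gripper_force: 0.0
[ 0.51078172 -0.14026469  0.133     ] [ 0.51061121 -0.14021327  0.088     ] [ 0.51264562 -0.14191883  0.133     ]
pos [0.5008 0.3006 0.2441] yang 25.04 w 0.04992407741747554 shift cm [-40.48 -17.74   2.24] turn 0.589 q [19.4 24.5 67.8  0.  86.9 -5.7] f [0.4 0.4 0.1] t 6.3833
```

```bash
python3 -m crank '[6,-3.37,-1.48,0,0, 6,-3.37,-1.48,0,0, 6,-3.37,-1.48,0,0, 6,-3.37,-1.48,0,0, 6,-3.37,-1.48,0,0, 6,-3.37,-1.48,0,0, 6,-3.37,-1.48,0,0, 6,-3.37,-1.48,0,0]'
python3 -m crank '[6,-3.37,-1.48,0,0, 6,-3.37,-1.48,0,0, 6,-3.37,-1.48,0,0, 6,-3.37,-1.48,0,0, 6,0,0,0.5,0.12, 6,0,0,0.5,0.12, 6,0,0,0.5,0.12, 6,0,0,0.5,0.12]'
python3 -m crank '[6,0,0,0,0.109, 6,0,0,0,0, 6,0,0,0,0, 6,0,0,0,0, 6,0,0,0,0, 6,0,0,0,0, 6,0,0,0,0, 6,0,0,0,0]'
python3 d.py .511 -.141 .096 -8.7
python3 - <<'E'
from h import *
p=optics.get_image("top"); print(proj(p,[.399,.2048,.072]));q=optics.get_image("scene")
a=cv2.resize(p["color"][250:310,155:225],(490,420),interpolation=0); b=cv2.resize(q["color"][180:320,100:240],None,fx=2,fy=3)
b=cv2.resize(b,(300,420)); save({"color":np.hstack([a,b])},"t3.png")
E
```

```text
time_s: 7.05
position: [0.5052, 0.0038, 0.2369]
tool_rot: [[-0.423, 0.906, -0.0], [0.906, 0.423, 0.0], [0.0, -0.0, -1.0]]
ft_force: [0.4, 0.3, -0.3]
grip_width: 0.0598
gripper_force: 0.0
time_s: 7.72
position: [0.5088, -0.1419, 0.2165]
tool_rot: [[0.05, 0.999, -0.001], [0.999, -0.05, 0.0], [0.0, -0.001, -1.0]]
ft_force: [0.1, 0.6, 1.1]
grip_width: 0.0603
gripper_force: 0.0
time_s: 8.38
position: [0.5091, -0.1417, 0.2174]
tool_rot: [[0.151, 0.988, 0.0], [0.988, -0.151, -0.0], [-0.0, 0.0, -1.0]]
ft_force: [0.5, 0.5, 0.7]
grip_width: 0.0601
gripper_force: 0.0
pos [ 0.5091 -0.1417  0.2174] yang -8.7 w 0.060145443171696955 shift cm [ 0.1   0.18 12.14] turn 0.0 q [-28.4  20.3  79.2  -0.   80.6 -19.7] f [0.5 0.5 0.7] t 8.3833
[186.28440622 276.15950298]
```

View pics/t3.png

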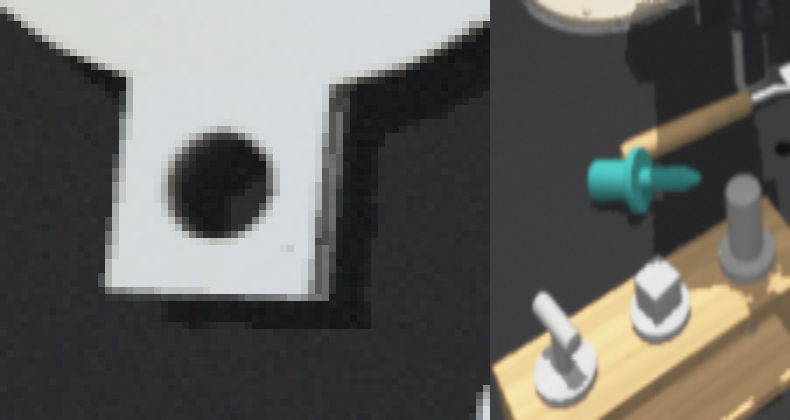

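The left half shows the tab hole still at target after release. In the right half, the turquoise pin near the spatula seems to lie on its side. I'll check that numerically.

```bash
python3 - <<'E'
from h import *
for n in("top","scene"):
    p=optics.get_image(n)
    for nm in(n+"0.png",None):
        im=cv2.imread("pics/"+nm)[:,:,::-1] if nm else p["color"]
        h=cv2.cvtColor(np.ascontiguousarray(im),cv2.COLOR_RGB2HSV)
        m=((h[...,0]>80)&(h[...,0]<95)&(h[...,1]>120)&(h[...,2]>60)).astype(np.uint8)
        k,l,s,c=cv2.connectedComponentsWithStats(m)
        for i in range(1,k):
            if s[i,4]>60: print(n,nm,s[i],c[i].round(1),onz(p,c[i],.02)[:2].round(3))
E
```

```text
top top0.png [ 71  45  44  28 114] [100.7  58.6] [0.898 0.505]
top top0.png [ 44  71  18  19 125] [51.7 79.1] [0.83  0.606]
top top0.png [ 79  72  17  33 198] [86.9 93.6] [0.802 0.517]
top top0.png [530 104  30  20 104] [537.9 109.4] [ 0.871 -0.535]
top top0.png [538 123  17  35 321] [547.  143.2] [ 0.787 -0.55 ]
top top0.png [347 169  22  25 427] [358.3 181.2] [ 0.652 -0.13 ]
top top0.png [167 182  52  51 623] [193.4 209.8] [0.548 0.226]
top top0.png [328 284  19  20 199] [337.2 294.4] [ 0.398 -0.1  ]
top None [90 52 25 26 96] [106.3  62.1] [0.89 0.49]
top None [ 44  71  18  19 126] [51.8 79. ] [0.83  0.606]
top None [ 79  72  17  33 200] [86.9 93.5] [0.802 0.517]
top None [530 104  30  19 102] [537.7 109.4] [ 0.871 -0.534]
top None [538 123  17  34 318] [547.  143.1] [ 0.787 -0.55 ]
top None [296 184  45  37 508] [315.8 203.1] [ 0.591 -0.04 ]
top None [172 188  41  38 566] [192.4 207.7] [0.552 0.229]
scene scene0.png [347 192  42  21 363] [365.9 205.6] [0.499 0.268]
scene scene0.png [197 206  23  46 546] [207.6 224.7] [ 0.328 -0.053]
scene scene0.png [527 215  15  14 112] [534.  220.5] [0.784 0.521]
scene scene0.png [259 280  28  54 899] [272.5 303.6] [ 0.595 -0.091]
scene None [343 194  49  23 378] [366.6 205.4] [0.5  0.27]
scene None [527 215  15  14 112] [534.  220.5] [0.784 0.521]
scene None [146 230  52  21 624] [168.1 239.6] [ 0.319 -0.145]
scene None [280 269  25  42 662] [292. 288.] [ 0.589 -0.039]
```

Both turquoise pins have toppled. They stood on their tapered tips, and the gripper only passed well above them. They are not in the way, so I'll grasp the pin.

```bash
python3 -m crank '[6,0.1,0.18,3,0, 6,0,0,3,0, 6,0,0,3,0, 6,0,0,2.9,0, 6,0,0,0,0, 1.5,0,0,0,0, 1.5,0,0,0,0, 1.5,0,0,0,0]' 60
python3 -m crank '[1.5,0,0,0,0, 1.5,0,0,0,0, 1.5,0,0,0,0, 1.5,0,0,-1,0, 1.5,0,0,-2,0, 1.5,0,0,-3,0, 1.5,0,0,-3,0, 1.5,0,0,-3,0]' 60
python3 -m crank '[1.5,0,0,-2,0, 1.5,0,0,-1,0, 1.5,0,0,0,0, 1.5,0,0,0,0, 1.5,0,0,0,0, 1.5,0,0,0,0, 1.5,0,0,0,0, 1.5,0,0,0,0]' 60
python3 d.py .399 .2048 .25
python3 - <<'E'
from h import *
s=env.observe();P=np.array(s["position"])
for n in("top","scene"):
    p=optics.get_image(n); u,v=proj(p,P-[0,0,.03]).astype(int); print(n,u,v,proj(p,P))
    for r in look(p,"lock_pin"): print(r)
    c=p["color"][max(v-50,0):v+50,max(u-65,0):u+65]; b=cv2.resize(c,(390,300)); a=b if n=="top" else np.hstack([a,b])
    h=cv2.cvtColor(p["color"],cv2.COLOR_RGB2HSV)
    for nm,lo,hi in(("turq",80,95),("red",0,5)):
        m=((h[...,0]>=lo)&(h[...,0]<hi)&(h[...,1]>150)&(h[...,2]>60)).astype(np.uint8)
        k,l,S,C=cv2.connectedComponentsWithStats(m)
        print(nm,[C[i].round() for i in range(1,k) if S[i,4]>150])
save({"color":a},"pick.png")
E
```

```text
time_s: 9.25
position: [0.512, -0.1415, 0.1005]
tool_rot: [[0.152, 0.988, 0.003], [0.988, -0.152, -0.002], [-0.001, 0.004, -1.0]]
ft_force: [-0.4, 1.2, 1.3]
grip_width: 0.0266
gripper_force: 58.9
time_s: 9.92
position: [0.5107, -0.1409, 0.2205]
tool_rot: [[0.152, 0.988, 0.001], [0.988, -0.152, -0.0], [-0.0, 0.001, -1.0]]
ft_force: [0.2, -1.0, -2.7]
grip_width: 0.0266
gripper_force: 59.3
time_s: 10.58
position: [0.5109, -0.141, 0.2477]
tool_rot: [[0.152, 0.988, -0.001], [0.988, -0.152, 0.001], [0.0, -0.001, -1.0]]
ft_force: [-0.2, 1.0, -2.0]
grip_width: 0.0265
gripper_force: 59.3
pos [ 0.5109 -0.141   0.2477] yang -8.73 w 0.02654156780706721 shift cm [ 32.48 -16.31  -0.2 ] turn None q [-28.2  19.2  75.7  -0.   85.2 -19.5] f [-0.2  1.  -2. ] t 10.5833
top 383 220 [388.30653144 216.3718291 ]
(0.9, array([337.68 , 208.614]))
(0.62, array([316.288, 205.212]))
turq [array([87., 94.])]
red [array([336., 208.])]
scene 213 200 [212.42665099 184.43939426]
(0.76, array([267.512, 305.004]))
(0.73, array([293.608, 288.12 ]))
(0.68, array([170.688, 240.702]))
(0.63, array([213.976, 196.098]))
turq [array([366., 205.]), array([163., 239.]), array([292., 288.])]
red [array([267., 303.])]
```

View pics/pick.png

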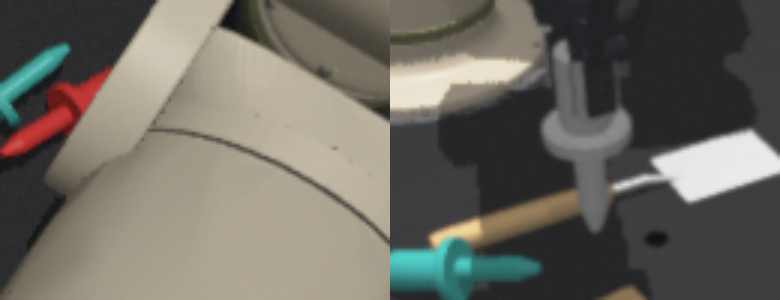

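The pin hangs upright in the grip, its collar just below the fingertips. Now I'll carry it over the tab hole.

```bash
python3 -m crank '[1.5,1.5,-0.75,0,0, 1.5,3,-1.5,0,0, 1.5,3.5,-1.76,0,0, 1.5,3.5,-1.76,0,0, 1.5,3.5,-1.76,0,0, 1.5,3.5,-1.76,0,0, 1.5,3.5,-1.76,0,0, 1.5,3.5,-1.76,0,0]' 60
python3 -m crank '[1.5,3.5,-1.76,0,0, 1.5,2.5,-1.25,0,0, 1.5,1,-0.5,0,0, 1.5,0,0,0,0, 1.5,0,0,0,0, 1.5,0,0,0,0, 1.5,0,0,0,0, 1.5,0,0,0,0]' 60
python3 d.py .399 .2048 .165
python3 - <<'E'
from h import *
s=env.observe();P=np.array(s["position"]);q=optics.get_image("scene")
for dz in(0,.0205,.0285,.0805): print(dz,proj(q,P-[0,0,dz]).round(1))
u,v=proj(q,P-[0,0,.05]).astype(int);h=cv2.cvtColor(q["color"],cv2.COLOR_RGB2GRAY)
np.set_printoptions(linewidth=220)
for dz in(.04,.05,.06):
    u,v=proj(q,P-[0,0,dz]).round().astype(int);print(u,v,h[v,u-14:u+15])
E
```

```text
time_s: 11.45
position: [0.4216, 0.1324, 0.2485]
tool_rot: [[0.152, 0.988, 0.0], [0.988, -0.152, 0.0], [0.0, 0.0, -1.0]]
ft_force: [1.7, -0.5, -1.7]
grip_width: 0.0269
gripper_force: 59.4
time_s: 12.12
position: [0.3993, 0.2042, 0.2483]
tool_rot: [[0.153, 0.988, 0.0], [0.988, -0.153, -0.0], [-0.0, 0.0, -1.0]]
ft_force: [-0.4, -0.3, -1.6]
grip_width: 0.0265
gripper_force: 59.4
pos [0.3993 0.2042 0.2483] yang -8.82 w 0.026471037260353762 shift cm [ 0.05 -0.04  8.33] turn None q [11.9 10.8 87.4 -0.  81.8 20.7] f [-0.4 -0.3 -1.6] t 12.1167
0 [322.1 105.6]
0.0205 [321.5 114.8]
0.0285 [321.3 118.3]
0.0805 [319.8 140.4]
321 123 [ 59  59  59  59  59  60  60  58  60  61  78  95 104 108 110 109 107 100  85  74  73  73  72  72  72  73  74  73  73]
321 128 [ 60  61  60  60  60  60  60  58  60  64  85 101 106 108 110 109 105  88  69  64  64  68  72  72  73  72  74  73  73]
320 132 [ 61  60  60  60  61  59  60  60  60  60  65  87 102 106 108 110 109 104  83  65  60  59  59  59  59  59  59  59  61]
```

```bash
python3 -m crank '[1.5,0,0,2,0, 1.5,0,0,2.5,0, 1.5,0,0,2.5,0, 1.5,0,0,2,0, 1.5,0,0,1.5,0, 1.5,0,0,1.2,0, 1.5,0,0,1,0, 1.5,0,0,1,0]' 60
python3 -m crank '[1.5,0,0,0.5,0, 1.5,0,0,0.3,0, 1.5,0,0,0.3,0, 1.5,0,0,0.3,0, 1.5,0,0,0.2,0, 1.5,0,0,0,0, 1.5,0,0,0,0, 1.5,0,0,0,0]' 60
```

```text
time_s: 12.83
position: [0.3993, 0.2045, 0.1107]
tool_rot: [[0.153, 0.988, -0.0], [0.988, -0.153, -0.0], [-0.0, -0.0, -1.0]]
ft_force: [0.2, -0.4, -1.7]
grip_width: 0.0268
gripper_force: 59.4
time_s: 13.5
position: [0.3992, 0.205, 0.0955]
tool_rot: [[0.152, 0.988, 0.0], [0.988, -0.152, 0.0], [0.0, 0.0, -1.0]]
ft_force: [0.6, 0.6, -2.1]
grip_width: 0.0262
gripper_force: 59.4
```

Nothing has touched yet. I'll feel for the collar contact in small steps.

```bash
python3 -m crank '[1.5,0,0,0.1,0, 1.5,0,0,0.1,0, 1.5,0,0,0.05,0, 1.5,0,0,0,0, 1.5,0,0,0,0, 1.5,0,0,0,0, 1.5,0,0,0,0, 1.5,0,0,0,0]' 60
```

```text
time_s: 14.17
position: [0.3991, 0.205, 0.0929]
tool_rot: [[0.152, 0.988, 0.0], [0.988, -0.152, 0.0], [0.0, 0.0, -1.0]]
ft_force: [0.2, -0.1, -1.9]
grip_width: 0.0264
gripper_force: 59.4
```

```bash
python3 -m crank '[1.5,0,0,0.1,0, 1.5,0,0,0.1,0, 1.5,0,0,0.05,0, 1.5,0,0,0,0, 1.5,0,0,0,0, 1.5,0,0,0,0, 1.5,0,0,0,0, 1.5,0,0,0,0]' 60
```

```text
time_s: 14.83
position: [0.3991, 0.2051, 0.0923]
tool_rot: [[0.152, 0.988, 0.002], [0.988, -0.152, 0.0], [0.001, 0.002, -1.0]]
ft_force: [-7.7, -1.9, 25.5]
grip_width: 0.0262
gripper_force: 62.2
```

The collar is seated: contact came at the expected height. I'll unload, release and retreat.

```bash
python3 -m crank '[1.5,0,0,-0.15,0, 1.5,0,0,0,0, 3,0,0,0,0, 4,0,0,0,0, 5.5,0,0,0,0, 5.5,0,0,0,0, 5.5,0,0,0,0, 5.5,0,0,0,0]' 20
python3 -m crank '[5.5,0,0,-2,0, 5.5,0,0,-3,0, 5.5,0,0,-3,0, 5.5,0,0,-3,0, 5.5,0,0,-3,0, 5.5,0,0,-2,0, 5.5,0,0,0,0, 5.5,0,0,0,0]' 20
python3 -m crank '[5.5,-3,0,0,0, 5.5,-4,0,0,0, 5.5,-4,0,0,0, 5.5,-4,0,0,0, 5.5,-4,0,0,0, 5.5,-3,0,0,0, 5.5,0,0,0,0, 5.5,0,0,0,0]' 20
python3 - <<'E'
from h import *
p=optics.get_image("top");q=optics.get_image("scene")
for X in([.399,.2048,.125],[.399,.2048,.08]): print(proj(p,X),proj(q,X))
for i in(p,q): print(look(i,"lock_pin"))
a=cv2.resize(p["color"][230:310,140:240],(395,316));b=cv2.resize(q["color"][140:220,270:370],(395,316));save({"color":np.hstack([a,b])},"end.png")
E
```

```text
time_s: 15.5
position: [0.399, 0.2049, 0.0917]
tool_rot: [[0.152, 0.988, -0.0], [0.988, -0.152, -0.0], [-0.0, -0.0, -1.0]]
ft_force: [0.2, -0.3, 0.2]
grip_width: 0.055
gripper_force: 0.0
time_s: 16.17
position: [0.3992, 0.205, 0.2523]
tool_rot: [[0.152, 0.988, 0.002], [0.988, -0.152, 0.0], [0.001, 0.002, -1.0]]
ft_force: [-0.5, 0.4, -1.0]
grip_width: 0.0549
gripper_force: 0.0
time_s: 16.83
position: [0.3651, -0.0135, 0.2507]
tool_rot: [[0.156, 0.988, -0.002], [0.988, -0.156, 0.001], [0.001, -0.002, -1.0]]
ft_force: [1.0, 0.1, 0.4]
grip_width: 0.0551
gripper_force: 0.0
[179.72124669 273.03279976] [318.7841248  157.48317119]
[185.3501673  275.71428842] [317.6453087  174.75238475]
[(0.81, array([185.696, 271.698])), (0.8, array([317.576, 203.112])), (0.57, array([343.28, 207.48]))]
[(0.79, array([292.6  , 288.918])), (0.7, array([169.12 , 240.786])), (0.66, array([317.016, 169.596])), (0.59, array([266.728, 306.39 ]))]
```

View pics/end.png

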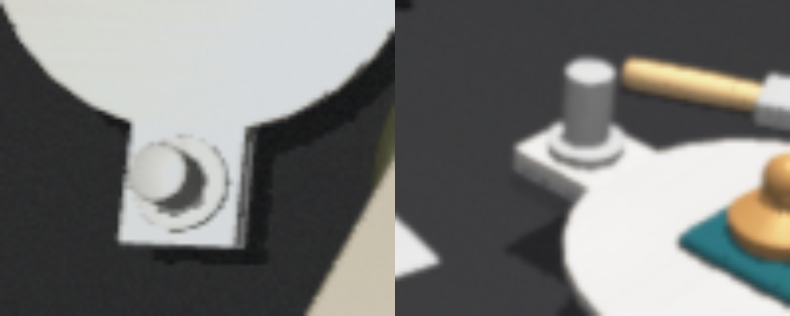

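The pin stands upright with its collar flat on the tab, at top (185,276) and scene (317,170), and the robot is clear of it.

```bash
python3 -c "
from rig import env
print(env.close_job())"
```

```text
the job is handed in; nothing more can be done
None
```

The job is handed in: the tab hole is over the lug hole and the round-knob pin stands through both, its collar flat on the tab; the red and turquoise look-alike pins toppled during the run, though I never moved the gripper to them and I don't know why they fell.

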